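Thread the guide rod into the slide vice and hold it

TASK

Fit the guide rod to the small slide vice: take it by its orange handle out of its black rest, pass its nose through the bore of the blue end block first and then through the bore of the grey sliding jaw, until about 15 mm of rod sticks out beyond the jaw while the handle still stays clear of the end block. Do not shove the jaw along its slide, wedge the rod hard in the bores or disturb the things lying about. Finish while still gripping the rod, keeping it still and straight through both bores so that I can tighten the grub screws.

Things in the scene. Friction and masses are not known exactly. Their poses are not given: they have to be found in the camera images.
- rod: loose guide rod, about 0.1 kg: orange flat-sided handle with black ribs, 50 long x 14 wide x 20 mm high, then 150 mm of steel rod of 10 mm diameter, the last 8 mm tapering to 5 mm. Origin on the axis in the handle's middle; x along the axis to the nose, y across the 14 mm (grip there), z up. It starts level in the rest, axis 40 mm above the bench, handle hanging free; lift 15 mm to clear the vees
- rod_tip (a point): end of the rod's nose, on its axis, 175 mm from the rod's origin along its x
- rod_neck (a point): front end of the orange handle, on the rod's axis, 25 mm from the rod's origin along its x: 150 mm of bare rod lie between it and the nose
- rest: fixed black rest with two vee notches that carry the rod, 43 mm high, base 120 x 36 x 8 mm. Origin on the bench, below the handle's middle at the start (to 4 mm); x points the way the rod's nose lies there. Its base runs from 35 to 155 mm along x, the notches are at 50 and 140 mm
- vice: slide vice fixed to the bench: aluminium base 150 x 70 x 12 mm, blue end block (20 thick, 46 wide, top 94 mm above the bench) at its -x end, low blue stop (top 32 mm) at +x, grey jaw between. Origin at the base's underside centre; x is the way the rod is pushed in, z up. Both bores lie on one line along x, 68 mm above the bench and at y 0, 13 mm in diameter, mouths chamfered 2.5 mm
- end_bush (a point): centre of the mouth of the end block's bore, on the block's outer (-x) face, where the nose goes in; axes as the vice's. The bore is 20 mm long; it has a brass-coloured collar
- jaw_bush (a point): middle of the bore of the grey sliding jaw (16 mm thick, 46 wide, top at 94 mm): its faces lie 8 mm before and behind this point along the vice's x; axes as the vice's. 70 to 95 mm beyond end_bush
- jaw (a joint): position of the grey jaw on its slide, m: 0 nearest the end block (jaw_bush 70 mm beyond end_bush), 0.025 farthest (95 mm). Friction of 8 N holds it; it starts anywhere and is to stay there
- white_phone: bystander: phone with a white frame and dark screen lying flat, 138 x 68 x 8 mm, leave alone; origin under its centre
- blue_pot: bystander: small white pot with blue lid, 40 mm across, 22 high, leave alone; origin under its centre
- yellow_clip: bystander: yellow clip, 58 x 16 x 20 mm, leave alone; origin under its centre
- hub_battery: bystander: black battery pack, 85 x 50 x 10 mm, leave alone; origin under its centre

How it is judged:
On the way, in this order (a step that is already met when the one before it is completed fails the run):
1. the held rod's nose is through the end block's bore and still short of the jaw (y of rod_tip in the frame of jaw_bush between -0.005 and 0.005 m and z of rod_tip in the frame of jaw_bush between -0.005 and 0.005 m and angle between the x axis of rod and the x axis of vice, either way round below 0.06 rad and contact force between the fingers and rod above 2 N and x of rod_tip in the frame of end_bush above 0.023 m and x of rod_neck in the frame of end_bush below -0.05 m and x of rod_tip in the frame of jaw_bush below -0.008 m), for 0.05 s.
2. the held rod spans both bores, its nose out beyond the jaw (y of rod_tip in the frame of jaw_bush between -0.005 and 0.005 m and z of rod_tip in the frame of jaw_bush between -0.005 and 0.005 m and angle between the x axis of rod and the x axis of vice, either way round below 0.06 rad and y of rod_neck in the frame of end_bush between -0.006 and 0.006 m and z of rod_neck in the frame of end_bush between -0.008 and 0.008 m and x of rod_neck in the frame of end_bush below -0.003 m and contact force between the fingers and rod above 2 N and x of rod_tip in the frame of jaw_bush above 0.018 m), for 0.2 s.
At the end, for the whole second after the job is handed in: fingers grip the still rod (over 2 N); it spans both bores within 0.06 rad: nose 10 mm or more past the jaw, 5 mm from the bore line; handle front 3 mm or more short of the end block, 6 mm sideways, 8 mm in height from the line; pressing the vice under 20 N, off the rest; jaw within 10 mm (all of step 2 and linear speed of rod below 0.02 m/s and contact force between rod and vice below 20 N and contact force between rod and rest below 0.001 N and distance of jaw_bush from where it was at the start of the episode below 0.01 m); the arm keeps its last pose, push and grip.
It fails at once if the jaw is shoved more than 10 mm along its slide (distance of jaw_bush from where it was at the start of the episode above 0.01 m).
It fails at once if the rod is wedged: pressed on the vice with over 60 N (contact force between rod and vice above 60 N).
It fails at once if a bystander is moved more than 30 mm (distance of any of white_phone, blue_pot, yellow_clip, hub_battery from where it was at the start of the episode above 0.03 m).
It also fails if it takes over 40 s, if anything falls off the work surface, if the arm or the gripper's body presses on something with over 40 N, if the wrist force passes 120 N, or if a joint passes its speed limit or range.

ROBOT

A 6-joint arm with a two-finger parallel gripper is mounted at the origin on a cart in front of the work surface, level with it; the furniture and walls round the work are solid. World frame = base frame: x ahead of the robot, y to its left, z up, the work surface at z = 0. Lengths are in m, angles in rad, forces in N, time in s.
With the tool pointing down it reaches from about 0.25 to 0.8 m from the base axis. Payload 8.5 kg.
Tool frame: the origin (TCP) lies midway between the tips of the shut fingers; the grasp point (between the pads) lies 19 mm behind it (robot.grip_depth is the distance from the TCP to the grasp point, in m); z points along the fingers, y is the line along which they close (so a half turn about z gives the same grasp; the last joint's range is limited). The gripper opens to 85 mm and grips with 20 to 120 N. Pads are 22 mm wide; open, the fingers measure 114 mm over their backs; the gripper's body (76 mm by 85 mm) begins 54 mm behind the grasp point. The pads swing forward as they close: fully open they stand 13 mm farther back than shut.
Start: joints at [-1.23, 0.238, -0.013, 1.319, 0, 1.571], TCP at [0.175, -0.495, 0.231] pointing down, gripper open.
Joint ranges: [-2.66, 2.66], [-1.03, 1.9], [-1.14, 1.46], [-1.82, 2.27], [-1.45, 1.34], [-3.14, 3.14]. Speed limits (rad/s): [2.22, 2.22, 2.79, 3.14, 3.14, 3.14].

INTERFACE

Orientations are given as a unit quaternion [x, y, z, w].
In Python, from workcell import monitor, optics, robot gives the robot as it stands.
- The arm moves only by the shell command python3 -m pendant 'ROWS' [FORCE]. ROWS is JSON, a list of rows, each a list of 7 numbers: the opening, from 0 (shut) to 1 (fully open), then the shift along the tool's x, y, z in units of 20 mm (1.0 is 20 mm), then the turn, a rotation vector about the tool's x, y, z in units of 0.08 rad (1.0 is 0.08 rad). A call has exactly 8 rows; each row shifts and turns the commanded pose from where the row before left it, along the tool's axes as they then stand; what a row does not reach is not made up. A row lasts 1/10 s, in which the tool goes at most 50 mm and 8.59 degrees, less where a joint would pass 70% of its speed; a pose out of reach is approached as far as the arm can. A call with a number of a shift or a turn outside -1 to 1 is refused whole. A call with a gripper value outside its range is refused whole. The fingers move at their own pace and stop on an object; FORCE is the grip in N (left out, the last holds). Time passes only in rows, so rows that do not move let the fingers close, or fill a call up. It gives the time, the measured TCP pose, the force, the opening and the grip force at its end, in the units of the state.
- monitor.sense(): the state, without advancing time (a new reading comes with each control period).
- optics.get_image(name): name is "scene" or "top"; returns a dict with "frame" (420x560x3 uint8, red, green, blue), "depth" (420x560 float32, m along the optical axis (not along the pixel's ray), 0 where there is no reading), "intrinsics" (3x3 intrinsics, pixels), "rvec" (rotation vector, rad) and "tvec" (3), from world to camera coordinates, as OpenCV has them. Camera axes: x right, y down, z forward; pixel columns grow to the right and rows downward; lengths in m; the calibration is good to about 2 mm. A picture is of the moment at which its call begins.
- robot.sign_off(): hands the job in; it is judged then, once.
Trained networks look in the newest picture that a camera, given by its name, has taken for a name from the list of things; names that differ only in an ending like _2 or _b are one class to them, and where a whole thing is asked for, a point or a joint stands for the part that bears it (a point fixed in the world has none). Each returns a list of dicts, best first, with "conf" (0 to 1); they miss things now and then, are a little off and sometimes report something else, mostly with a low value. They report only what shows in the picture. A call takes as long as a camera call.
- optics.find_in(camera, query): "point" ([column, row] in pixels, amid what is visible of it).
- optics.masks_of(camera, query): "mask" (420x560 bool, what is visible of it) and "point" ([column, row] in pixels, amid what is visible of it).
The state is a dict: "time": time; "qpos": joint angles; "joint_velocities": joint speeds; "tau": joint torques, N m; "eef_pos": TCP position; "tcp_rot": TCP orientation; "contact_force": force on the tool from outside, world axes, zero at the start; "moment": the same for the moment, N m; "grip_width": opening from 0.0 (shut) to 1.0 (fully open); "finger_force": force on a finger pad.
Only numpy, scipy, OpenCV 4.12 (cv2) and the standard library are available. Lean on these libraries where they do the work, as an engineer would, in place of code of your own. Each camera call takes 0.05 s, during which the arm holds its last target. There are 200 camera calls.

## Working session

There is one attempt and no reset: what is moved stays moved. The work goes in short steps, Python scripts to look and compute and a shell command to move; the robot and the scene stay as the last step left them, time stands still between calls to the robot, and variables do not carry over. Pictures are saved under pics/ and viewed, at most 10 in all, crops included, and the job is handed in when it is done.

```bash
mkdir -p pics
cat > h.py <<'E'
import numpy as np, cv2
from workcell import monitor, optics, robot
from scipy.spatial.transform import Rotation as R
def cam(n):
    d=optics.get_image(n); d['R']=cv2.Rodrigues(np.array(d['rvec'],float))[0]; d['t']=np.array(d['tvec'],float).ravel(); return d
def pts(d,mask):
    v,u=np.nonzero(mask&(d['depth']>0)); z=d['depth'][v,u]; K=d['intrinsics']
    c=np.stack([(u-K[0][2])/K[0][0]*z,(v-K[1][2])/K[1][1]*z,z],1)
    return (c-d['t'])@d['R']
def save(d,name): cv2.imwrite('pics/'+name,cv2.cvtColor(d['frame'],cv2.COLOR_RGB2BGR))
def proj(d,p):
    return cv2.projectPoints(np.atleast_2d(np.array(p,float)),np.array(d['rvec'],float),d['t'],np.array(d['intrinsics'],float),None)[0][:,0]
E
python3 - <<'E'
from h import *
for n in ('top','scene'):
    d=cam(n); save(d,n+'0.png'); print(n,'campos',(-d['R'].T@d['t']).round(3))
    for q in ('rod','rest','vice','end_bush','jaw_bush','jaw','white_phone','blue_pot','yellow_clip','hub_battery'):
        try: r=optics.masks_of(n,q)
        except Exception as e: print(q,e); continue
        for m in r[:2]:
            P=pts(d,m['mask'])
            if len(P)==0: print(q,'nodepth');continue
            print(q,round(m['conf'],2),np.round(m['point']),len(P),np.median(P,0).round(3),np.percentile(P,2,0).round(3),np.percentile(P,98,0).round(3))
E
```

```text
top campos [0.387 0.117 1.255]
rod 0.68 [196. 234.] 273 [0.449 0.331 0.046] [0.428 0.222 0.022] [0.475 0.403 0.055]
rest 0.72 [205. 238.] 365 [0.451 0.308 0.01 ] [0.431 0.234 0.   ] [0.47  0.346 0.047]
vice 0.96 [299. 187.] 1298 [0.579 0.041 0.015] [ 0.549 -0.028  0.008] [0.616 0.112 0.097]
end_bush 0.87 [297. 187.] 1335 [0.579 0.041 0.015] [ 0.549 -0.03   0.007] [0.618 0.113 0.097]
end_bush 0.52 [369. 234.] 784 [ 0.443 -0.167  0.009] [ 0.395 -0.2    0.003] [ 0.491 -0.136  0.016]
jaw_bush 0.72 [304. 182.] 249 [0.582 0.032 0.076] [0.554 0.01  0.   ] [0.624 0.041 0.098]
jaw 0.56 [304. 184.] 207 [0.578 0.033 0.091] [0.551 0.021 0.007] [0.613 0.04  0.098]
blue_pot 0.44 [151. 184.] 154 [0.591 0.445 0.023] [0.574 0.428 0.015] [0.608 0.462 0.029]
hub_battery 0.68 [396. 186.] 215 [ 0.571 -0.241  0.008] [ 0.54  -0.262 -0.001] [ 0.62  -0.208  0.022]
scene campos [-0.316  0.59   0.779]
rod 0.89 [187. 280.] 426 [0.445 0.35  0.044] [0.428 0.23  0.033] [0.473 0.405 0.052]
rest 0.87 [211. 282.] 638 [0.454 0.293 0.009] [0.433 0.236 0.001] [0.48  0.346 0.038]
vice 0.9 [272. 210.] 1652 [0.573 0.043 0.024] [ 0.548 -0.03   0.   ] [0.64  0.115 0.095]
end_bush 0.65 [269. 214.] 1653 [0.573 0.042 0.024] [ 0.548 -0.029  0.001] [0.649 0.115 0.095]
jaw_bush 0.92 [279. 202.] 359 [0.571 0.036 0.063] [0.553 0.024 0.019] [0.605 0.042 0.096]
jaw 0.91 [279. 205.] 427 [0.575 0.036 0.057] [ 0.553 -0.026  0.013] [0.664 0.042 0.096]
white_phone 0.78 [361. 212.] 365 [ 0.465 -0.155  0.009] [ 0.421 -0.198 -0.   ] [ 0.501 -0.134  0.018]
blue_pot 0.6 [129. 268.] 254 [0.584 0.448 0.021] [0.572 0.429 0.001] [0.61  0.465 0.025]
yellow_clip 0.6 [342. 229.] 137 [ 0.442 -0.084  0.011] [ 0.419 -0.097  0.   ] [ 0.48  -0.072  0.021]
hub_battery 0.41 [341. 186.] 30 [ 0.603 -0.215  0.007] [ 0.564 -0.256  0.004] [ 0.615 -0.207  0.011]
```

Run:
```python
import cv2,numpy as np
a=cv2.imread('pics/top0.png')[140:290,120:420]; b=cv2.imread('pics/scene0.png')[150:340,90:400]
cv2.imwrite('pics/t1.png',cv2.resize(a,None,fx=2.6,fy=2.6,interpolation=cv2.INTER_CUBIC))
cv2.imwrite('pics/s1.png',cv2.resize(b,None,fx=2.5,fy=2.5,interpolation=cv2.INTER_CUBIC))
```

```text
(no output)
```

View pics/t1.png

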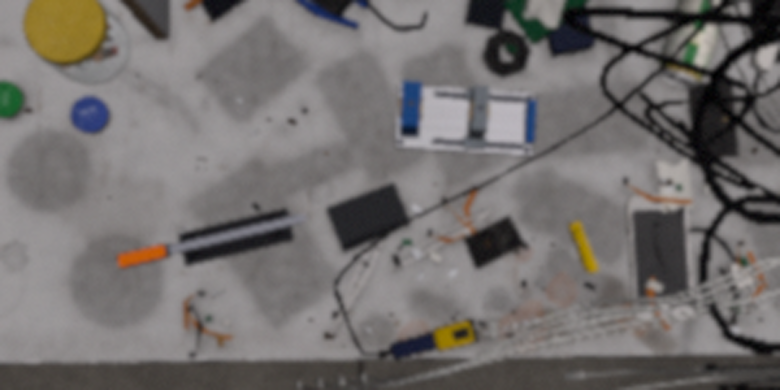

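View pics/s1.png

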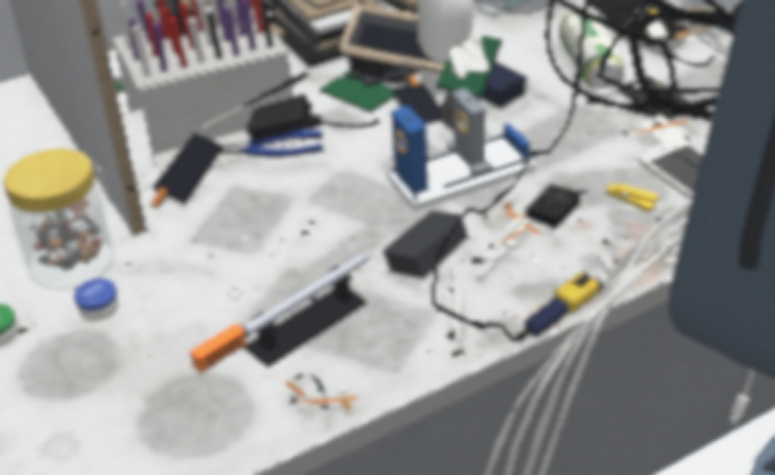

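The top view shows the rod: orange handle at crop (142,256), nose at (300,217). It points towards -y with a slight +x slant. The vice is at (470,115), with its blue end block at (410,108) on the handle side and the jaw at (478,112). A black box stands between them at (368,215). Next I'll measure more finely.

```bash
cat >> h.py <<'E'
def hsvm(d,lo,hi): return cv2.inRange(cv2.cvtColor(d['frame'],cv2.COLOR_RGB2HSV),np.array(lo),np.array(hi))>0
def box(m,P,x,y,z):
    return P[(P[:,0]>x[0])&(P[:,0]<x[1])&(P[:,1]>y[0])&(P[:,1]<y[1])&(P[:,2]>z[0])&(P[:,2]<z[1])]
def rect(P):
    r=cv2.minAreaRect((P[:,:2]*1000).astype(np.float32)); return np.round(r[0],1),np.round(r[1],1),round(r[2],1)
E
python3 - <<'E'
from h import *
al=np.ones((420,560),bool)
for n in ('top','scene'):
    d=cam(n); A=pts(d,al); print(n, 'K',np.round(d['intrinsics'][0][0]))
    O=box(0,pts(d,hsvm(d,(3,150,120),(18,255,255))),(.38,.48),(.3,.45),(.01,.08))
    c=O.mean(0); print('orange',len(O),c.round(4),rect(O), np.percentile(O,[5,50,95],axis=0)[:,2].round(4))
    B=box(0,pts(d,hsvm(d,(100,120,50),(125,255,255))),(.5,.7),(-.08,.16),(.0,.11))
    T=B[B[:,2]>.085]; print('blocktop',len(T),T.mean(0).round(4),rect(T))
    S=B[(B[:,2]<.04)&(B[:,1]<0.02)]; print('stop',len(S),S.mean(0).round(4),rect(S))
    V=box(0,A,(.52,.66),(-.06,.14),(.085,.11)); 
    J=V[V[:,1]<.07]; print('jawtop',len(J),J.mean(0).round(4),rect(J)); E=V[V[:,1]>.07]; print('end top all',len(E),E.mean(0).round(4),rect(E))
    Bs=box(0,A,(.52,.66),(-.06,.14),(.008,.02)); print('base',len(Bs),rect(Bs),np.median(Bs,0).round(4))
    G=box(0,A,(.42,.5),(.12,.2),(.01,.1)); print('box',G.max(0).round(3),G.min(0).round(3), np.median(G,0).round(3))
    for y0 in np.arange(.21,.42,.02):
        L=box(0,A,(.41,.5),(y0,y0+.02),(.03,.08))
        if len(L): print(round(y0+.01,2),len(L),L.mean(0).round(4),L[:,2].max().round(4))
    X=box(0,A,(.3,.75),(-.1,.5),(.1,.5)); print('tall',len(X),X.min(0).round(3) if len(X) else '')
    for x in (.3,.4,.5,.6): 
        print(x,np.median(box(0,A,(x,x+.1),(.25,.3),(-.05,.03))[:,2]).round(4),end=' ')
    print()
E
```

```text
top K 443.0
orange 83 [0.4377 0.3825 0.051 ] (array([437.8, 382.6]), array([12.3, 48. ]), 13.2) [0.0471 0.0508 0.0552]
blocktop 95 [0.5875 0.1028 0.0948] (array([587.6, 103.1]), array([15.5, 43.5]), 85.4)
stop 34 [ 0.5814 -0.0269  0.0325] (array([580. , -27.5]), array([ 6.7, 39.2]), 87.6)
jawtop 110 [0.583  0.0306 0.0944] (array([583. ,  30.2]), array([16.1, 45.8]), 88.1)
end top all 129 [0.5877 0.1012 0.0946] (array([587.4, 101.4]), array([19.7, 45.6]), 85.9)
base 869 (array([598.4,  30.9]), array([108.9, 175.9]), 1.0) [0.5809 0.0446 0.0134]
box [0.5   0.191 0.059] [0.42  0.121 0.01 ] [0.47  0.153 0.038]
0.22 22 [0.474  0.2209 0.0441] 0.0521
0.24 46 [0.4685 0.2419 0.0428] 0.0518
0.26 30 [0.4666 0.2595 0.0446] 0.0514
0.28 26 [0.4605 0.2795 0.0453] 0.0509
0.3 30 [0.4564 0.2996 0.0448] 0.0497
0.32 30 [0.4503 0.3211 0.0445] 0.0492
0.34 46 [0.448  0.338  0.0433] 0.0475
0.36 40 [0.4418 0.3599 0.0478] 0.057
0.38 45 [0.4374 0.3794 0.0502] 0.0565
0.4 34 [0.433  0.398  0.0497] 0.056
tall 3150 [ 0.567 -0.1    0.1  ]
0.3 0.001 0.4 0.0025 0.5 0.0011 0.6 0.0011 
scene K 477.0
orange 125 [0.4343 0
[... 333 characters left out ...]
, 85.3)
end top all 120 [0.5862 0.1029 0.0928] (array([589.3, 101.5]), array([21.9, 49.9]), 86.8)
base 620 (array([602. ,  29.5]), array([177.5, 115.6]), 89.3) [0.5735 0.0476 0.013 ]
box [0.5   0.192 0.054] [0.421 0.12  0.01 ] [0.462 0.161 0.035]
0.22 24 [0.4738 0.2219 0.0434] 0.0485
0.24 55 [0.4676 0.242  0.041 ] 0.047
0.26 36 [0.4661 0.2581 0.0425] 0.047
0.28 39 [0.4603 0.2797 0.0436] 0.0464
0.3 36 [0.4557 0.3005 0.0432] 0.0466
0.32 39 [0.4503 0.3208 0.0428] 0.0482
0.34 64 [0.4465 0.3383 0.0411] 0.0479
0.36 67 [0.4396 0.3618 0.0446] 0.0537
0.38 92 [0.4358 0.38   0.045 ] 0.0534
0.4 87 [0.4323 0.3991 0.0442] 0.0532
tall 3763 [ 0.609 -0.1    0.1  ]
0.3 -0.0004 0.4 0.0021 0.5 0.0002 0.6 0.0003
```

```bash
cat >> h.py <<'E'
def plan(target,yaw):   # yaw: world heading wanted for rod x; tool y must be perpendicular to it; prints turn (units) and shift in final-tool units
    s=monitor.sense(); Rm=R.from_quat(s['tcp_rot']); M=Rm.as_matrix(); p=np.array(s['eef_pos'])
    best=None
    for sg in (1,-1):
        y=sg*np.array([-np.sin(yaw),np.cos(yaw),0]); z=np.array([0,0,-1.]); x=np.cross(y,z)
        T=np.stack([x,y,z],1); rv=(Rm.inv()*R.from_matrix(T)).as_rotvec()
        if best is None or np.linalg.norm(rv)<np.linalg.norm(best[0]): best=(rv,T)
    rv,T=best
    print('p',p.round(4),'q',np.round(s['qpos'],2),'t',s['time'],'grip',round(s['grip_width'],3),round(s['finger_force'],1),'F',np.round(s['contact_force'],1))
    print('turn units',(rv/.08).round(2),'shift now-frame',(M.T@(np.array(target)-p)/.02).round(2),'shift after turn',(T.T@(np.array(target)-p)/.02).round(2))
    print('tool axes now',M.round(3).tolist())
E
python3 -c "
from h import *
plan((.437,.382,.15),np.deg2rad(-77.1))"
```

```text
p [ 0.1755 -0.4948  0.2313] q [-1.23  0.24 -0.01  1.32 -0.    1.57] t 1.2 grip 0.995 0.0 F [-0.7 -0.9  0.3]
turn units [ -0.    -0.   -18.19] shift now-frame [ 26.98 -36.95   4.07] shift after turn [39.81 22.53  4.06]
tool axes now [[0.942, 0.334, -0.0], [0.334, -0.942, 0.0], [-0.0, -0.0, -1.0]]
```

```bash
python3 -m pendant '[[1,1,-0.8,0,0,0,-1],[1,1,-0.8,0,0,0,-1],[1,1,-0.7,0,0,0,-1],[1,1,-0.6,0,0,0,-1],[1,1,-0.5,0,0,0,-1],[1,1,-0.4,0,0,0,-1],[1,1,-0.3,0,0,0,-1],[1,1,-0.2,0,0,0,-1]]' 60
python3 -c "
from h import *
plan((.437,.382,.15),np.deg2rad(-77.1))"
```

```text
time: 2.0
eef_pos: [0.2595, -0.3301, 0.2314]
tcp_rot: [0.881, 0.472, 0.0, 0.0]
contact_force: [-0.1, 0.3, -0.7]
grip_width: 0.998
finger_force: 0.0
p [ 0.2595 -0.3301  0.2314] q [-0.9   0.06 -0.23  1.28  0.    1.25] t 2.0 grip 0.998 0.0 F [-0.1  0.3 -0.7]
turn units [  0.     0.   -10.15] shift now-frame [ 34.56 -12.32   4.07] shift after turn [32.72 16.6   4.07]
tool axes now [[0.554, 0.833, 0.0], [0.833, -0.554, -0.0], [-0.0, 0.0, -1.0]]
```

```bash
python3 -m pendant '[[1,1,-0.3,0,0,0,-1],[1,1,-0.2,0,0,0,-1],[1,1,-0.1,0,0,0,-1],[1,1,0,0,0,0,-1],[1,1,0.2,0,0,0,-1],[1,1,0.3,0,0,0,-1],[1,1,0.4,0,0,0,-1],[1,1,0.5,0,0,0,-1]]'
python3 -c "
from h import *
plan((.437,.382,.15),np.deg2rad(-77.1))"
```

```text
time: 2.8
eef_pos: [0.3249, -0.1776, 0.2315]
tcp_rot: [0.688, 0.726, 0.0, 0.0]
contact_force: [-0.8, 0.3, -0.0]
grip_width: 0.996
finger_force: 0.0
p [ 0.3249 -0.1776  0.2315] q [-0.5  -0.03 -0.32  1.28  0.    1.02] t 2.8 grip 0.996 0.0 F [-0.8  0.3 -0. ]
turn units [ 0.    0.   -2.15] shift now-frame [27.64  7.08  4.07] shift after turn [26.02 11.71  4.07]
tool axes now [[-0.053, 0.999, 0.0], [0.999, 0.053, -0.0], [-0.0, 0.0, -1.0]]
```

```bash
python3 -m pendant '[[1,1,0.3,0,0,0,-1],[1,1,0.4,0,0,0,-1],[1,1,0.4,0,0,0,-0.15],[1,1,0.5,0,0,0,0],[1,1,0.5,0,0,0,0],[1,1,0.5,0,0,0,0],[1,1,0.5,0,0,0,0],[1,1,0.5,0,0,0,0]]'
python3 -m pendant '[[1,1,0.4,0,0,0,0],[1,1,0.4,0,0,0,0],[1,1,0.4,0,0,0,0],[1,1,0.4,0,0,0,0],[1,1,0.4,0,0,0,0],[1,1,0.4,0,0,0,0],[1,1,0.4,0,0,0,0],[1,1,0.4,0,0,0,0]]'
python3 -c "
from h import *
plan((.437,.382,.15),np.deg2rad(-77.1))"
```

```text
time: 3.6
eef_pos: [0.3654, -0.0064, 0.2315]
tcp_rot: [0.624, 0.781, 0.0, 0.0]
contact_force: [0.3, -0.7, 1.4]
grip_width: 1.002
finger_force: 0.0
time: 4.4
eef_pos: [0.3926, 0.1637, 0.2314]
tcp_rot: [0.624, 0.781, 0.0, 0.0]
contact_force: [0.6, -0.1, 0.7]
grip_width: 1.001
finger_force: 0.0
p [0.3926 0.1637 0.2314] q [ 0.4   0.07 -0.22  1.28  0.    1.74] t 4.4 grip 1.001 0.0 F [ 0.6 -0.1  0.7]
turn units [ 0.   -0.   -0.04] shift now-frame [10.16  4.57  4.07] shift after turn [10.14  4.6   4.07]
tool axes now [[-0.22, 0.975, 0.0], [0.975, 0.22, 0.0], [0.0, 0.0, -1.0]]
```

```bash
python3 -m pendant '[[1,1,0.6,0.5,0,0,0],[1,1,0.6,0.5,0,0,0],[1,1,0.6,0.5,0,0,0],[1,1,0.6,0.5,0,0,0],[1,1,0.6,0.5,0,0,0],[1,1,0.6,0.5,0,0,0],[1,1,0.5,0.5,0,0,0],[1,1,0.5,0.5,0,0,0]]'
python3 -m pendant '[[1,1,0,0,0,0,0],[1,1,0,0,0,0,0],[1,0.15,0,0.5,0,0,0],[1,0,0,1,0,0,0],[1,0,0,1,0,0,0],[1,0,0,0,0,0,0],[1,0,0,0,0,0,0],[1,0,0,0,0,0,0]]'
python3 - <<'E'
from h import *
plan((.437,.382,.021),np.deg2rad(-77.1))
for n in ('top','scene'):
    d=cam(n); save(d,n+'2.png')
    a=cv2.imread(f'pics/{n}2.png'); u,v=proj(d,(.437,.37,.05))[0]; u=int(max(u,75));v=int(v)
    cv2.imwrite(f'pics/{n}2c.png',cv2.resize(a[v-60:v+60,u-75:u+75],None,fx=2.6,fy=2.6,interpolation=cv2.INTER_CUBIC))
a=cv2.imread('pics/top2c.png');b=cv2.imread('pics/scene2c.png'); cv2.imwrite('pics/c2.png',np.hstack([a,b]))
E
```

```text
time: 5.2
eef_pos: [0.4472, 0.3401, 0.1509]
tcp_rot: [0.624, 0.781, 0.0, -0.0]
contact_force: [-0.4, 0.1, 0.4]
grip_width: 1.004
finger_force: 0.0
time: 6.0
eef_pos: [0.4381, 0.3811, 0.1023]
tcp_rot: [0.625, 0.781, 0.001, 0.0]
contact_force: [0.3, 0.4, -0.5]
grip_width: 1.003
finger_force: 0.0
p [0.4381 0.3811 0.1023] q [ 0.72  0.4  -0.12  1.05  0.    2.07] t 6.0 grip 1.003 0.0 F [ 0.3  0.4 -0.5]
turn units [ 0.01 -0.01 -0.04] shift now-frame [ 0.05 -0.05  4.06] shift after turn [ 0.05 -0.04  4.06]
tool axes now [[-0.22, 0.976, 0.001], [0.976, 0.22, 0.001], [0.001, 0.001, -1.0]]
```

View pics/c2.png

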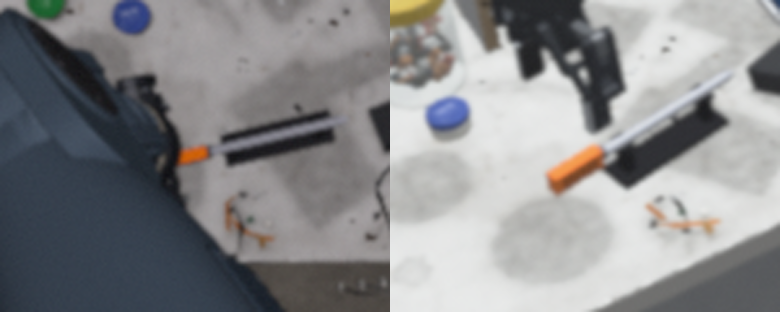

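Both views show the gripper above the orange handle with the fingers on either side: top crop handle at (195,155), scene crop handle at (575,170). I'll descend and grip.

```bash
python3 -m pendant '[[1,0,0,0.7,0,0,0],[1,0,0,0.7,0,0,0],[1,0,0,0.7,0,0,0],[1,0,0,0.7,0,0,0],[1,0,0,0.7,0,0,0],[1,0,0,0.5,0,0,0],[1,0,0,0,0,0,0],[1,0,0,0,0,0,0]]' 40
python3 -m pendant '[[0,0,0,0,0,0,0],[0,0,0,0,0,0,0],[0,0,0,0,0,0,0],[0,0,0,0,0,0,0],[0,0,0,0,0,0,0],[0,0,0,0,0,0,0],[0,0,0,0,0,0,0],[0,0,0,0,0,0,0]]' 60
```

```text
time: 6.9
eef_pos: [0.4378, 0.3812, 0.0218]
tcp_rot: [0.624, 0.781, 0.0, 0.0]
contact_force: [0.4, 0.0, 0.8]
grip_width: 0.997
finger_force: 0.0
time: 7.7
eef_pos: [0.4385, 0.3815, 0.0218]
tcp_rot: [0.624, 0.781, 0.001, 0.0]
contact_force: [4.4, 0.2, 3.6]
grip_width: 0.149
finger_force: 59.6
```

```bash
python3 -m pendant '[[0,0,0,-0.4,0,0,0],[0,0,0,-0.6,0,0,0],[0,0,0,-0.8,0,0,0],[0,0,0,-0.8,0,0,0],[0,0,0,-0.6,0,0,0],[0,0,0,-0.2,0,0,0],[0,0,0,0,0,0,0],[0,0,0,0,0,0,0]]'
python3 -c "
from h import *
plan((.600,.3216,.06),np.deg2rad(-93.4))"
```

```text
time: 8.5
eef_pos: [0.4372, 0.3808, 0.0889]
tcp_rot: [0.624, 0.781, -0.0, -0.0]
contact_force: [0.4, -0.2, -1.6]
grip_width: 0.155
finger_force: 58.9
p [0.4372 0.3808 0.0889] q [ 0.72  0.41 -0.14  1.02  0.    2.07] t 8.5 grip 0.155 58.9 F [ 0.4 -0.2 -1.6]
turn units [-0.01  0.    3.52] shift now-frame [-4.68  7.29  1.44] shift after turn [-2.47  8.3   1.44]
tool axes now [[-0.22, 0.975, -0.001], [0.975, 0.22, -0.0], [-0.0, -0.001, -1.0]]
```

```bash
python3 -m pendant '[[0,0,0,0,0,0,0.6],[0,0,0,0,0,0,0.8],[0,0,0,0,0,0,0.8],[0,0,0,0,0,0,0.8],[0,0,0,0,0,0,0.52],[0,-0.2,0.6,0,0,0,0],[0,-0.2,0.8,0,0,0,0],[0,-0.2,0.8,0,0,0,0]]'
python3 -m pendant '[[0,-0.3,0.9,0,0,0,0],[0,-0.3,0.9,0,0,0,0],[0,-0.3,0.9,0,0,0,0],[0,-0.3,0.9,0,0,0,0],[0,-0.3,0.9,0.2,0,0,0],[0,-0.3,0.9,0.2,0,0,0],[0,-0.07,0.7,0.2,0,0,0],[0,0,0,0,0,0,0]]'
python3 - <<'E'
from h import *
plan((.600,.3216,.049),np.deg2rad(-93.4))
al=np.ones((420,560),bool)
for n in ('top','scene'):
    d=cam(n); save(d,n+'3.png'); A=pts(d,al)
    for y0 in np.arange(.13,.34,.02):
        L=box(0,A,(.57,.63),(y0,y0+.02),(.06,.13))
        if len(L): print(n,round(y0+.01,2),len(L),L.mean(0).round(4),L[:,1].min().round(4),L[:,2].max().round(4))
    u,v=proj(d,(.6,.2,.08))[0]; u=int(u);v=int(v); a=cv2.imread(f'pics/{n}3.png')
    cv2.imwrite(f'pics/{n}3c.png',cv2.resize(a[v-60:v+60,u-60:u+60],(400,400),interpolation=cv2.INTER_CUBIC)); print(u,v)
cv2.imwrite('pics/c3.png',np.hstack([cv2.imread('pics/top3c.png'),cv2.imread('pics/scene3c.png')]))
E
```

```text
time: 9.3
eef_pos: [0.4823, 0.3659, 0.0891]
tcp_rot: [0.728, 0.686, -0.0, 0.0]
contact_force: [0.7, 0.4, -1.5]
grip_width: 0.155
finger_force: 58.9
time: 10.1
eef_pos: [0.602, 0.3211, 0.076]
tcp_rot: [0.728, 0.685, -0.0, -0.0]
contact_force: [0.1, -0.3, -1.2]
grip_width: 0.152
finger_force: 58.9
p [0.602  0.3211 0.076 ] q [ 0.49  0.58  0.13  1.12 -0.    2.12] t 10.1 grip 0.152 58.9 F [ 0.1 -0.3 -1.2]
turn units [-0.01  0.   -0.02] shift now-frame [ 0.02 -0.1   1.35] shift after turn [ 0.02 -0.1   1.35]
tool axes now [[0.061, 0.998, -0.001], [0.998, -0.061, -0.0], [-0.0, -0.001, -1.0]]
top 0.14 2 [0.5911 0.1494 0.0985] 0.1494 0.0992
top 0.16 27 [0.5908 0.1602 0.0998] 0.1519 0.1047
top 0.18 28 [0.5918 0.179  0.0987] 0.1703 0.1031
top 0.2 29 [0.5941 0.1998 0.0992] 0.1911 0.1063
top 0.22 31 [0.594  0.2195 0.0991] 0.21 0.105
top 0.24 28 [0.5952 0.2399 0.0991] 0.231 0.1033
top 0.26 24 [0.5974 0.2589 0.0986] 0.252 0.1016
241 176
scene 0.14 2 [0.5905 0.1491 0.0955] 0.1485 0.0981
scene 0.16 28 [0.5907 0.1605 0.0972] 0.1514 0.102
scene 0.18 29 [0.5905 0.1799 0.0979] 0.17 0.102
scene 0.2 31 [0.592  0.1999 0.0977] 0.1903 0.1014
scene 0.22 33 [0.5934 0.2198 0.0968] 0.2101 0.1032
scene 0.24 30 [0.5944 0.24   0.0975] 0.2304 0.1025
scene 0.26 33 [0.5955 0.2597 0.0971] 0.2502 0.1015
scene 0.28 32 [0.5967 0.2792 0.0967] 0.27 0.1017
scene 0.3 39 [0.5946 0.2989 0.0958] 0.2903 0.1043
scene 0.32 87 [0.5853 0.3218 0.0951] 0.3105 0.1155
scene 0.34 106 [0.5974 0.3372 0.1026] 0.3302 0.1299
216 212
```

View pics/c3.png

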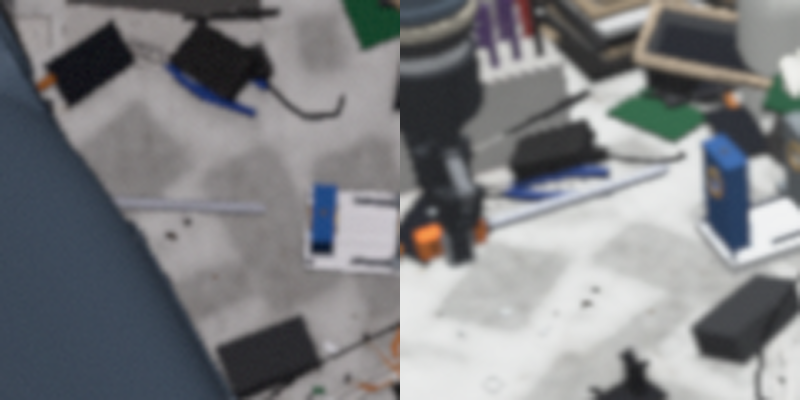

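Both views show the rod level, in line with the blue block: top crop tip (263,210), block (325,215); scene crop tip (665,170), brass bore about (714,185). I'll lower it and close most of the gap.

```bash
python3 -m pendant '[[0,0,0,0.3,0,0,0],[0,0,0,0.4,0,0,0],[0,0,0,0.4,0,0,0],[0,0,0,0.25,0,0,0],[0,-0.4,0,0,0,0,0],[0,-0.5,0,0,0,0,0],[0,-0.3,0,0,0,0,0],[0,0,0,0,0,0,0]]'
python3 - <<'E'
from h import *
plan((.600,.3216,.049),np.deg2rad(-93.4))
al=np.ones((420,560),bool)
for n in ('top','scene'):
    d=cam(n); save(d,n+'4.png'); A=pts(d,al)
    L=box(0,A,(.575,.61),(.132,.25),(.055,.085)); f=np.polyfit(L[:,1],L[:,0],1); g=np.polyfit(L[:,1],L[:,2],1)
    print(n,'x slope',f[0].round(4),'x@.1012',np.polyval(f,.1012).round(4),'@.03',np.polyval(f,.0306).round(4),'z slope',g[0].round(4),'z@.11',np.polyval(g,.112).round(4))
    V=box(0,A,(.55,.63),(.085,.118),(.085,.11)); print('end',V.mean(0).round(4),rect(V))
    V=box(0,A,(.55,.63),(.02,.05),(.085,.11)); print('jaw',V.mean(0).round(4),rect(V))
    w=proj(d,[(.5876,.112,.068),(.589,.139,.068)]); print(w.round(1))
    u,v=w.mean(0).astype(int); a=cv2.imread(f'pics/{n}4.png')
    cv2.imwrite(f'pics/{n}4c.png',cv2.resize(a[v-25:v+25,u-25:u+25],(400,400),interpolation=cv2.INTER_CUBIC)); print(u,v)
cv2.imwrite('pics/c4.png',np.hstack([cv2.imread('pics/top4c.png'),cv2.imread('pics/scene4c.png')]))
E
```

```text
time: 11.0
eef_pos: [0.5991, 0.2966, 0.0508]
tcp_rot: [0.728, 0.685, 0.0, 0.0]
contact_force: [0.1, -0.0, -1.4]
grip_width: 0.154
finger_force: 58.9
p [0.5991 0.2966 0.0508] q [ 0.46  0.58  0.05  1.04 -0.    2.09] t 11.0 grip 0.154 58.9 F [ 0.1 -0.  -1.4]
turn units [ 0.   -0.   -0.02] shift now-frame [ 1.25 -0.03  0.09] shift after turn [ 1.25 -0.03  0.09]
tool axes now [[0.061, 0.998, 0.0], [0.998, -0.061, 0.0], [0.0, 0.0, -1.0]]
top x slope 0.0551 x@.1012 0.5864 @.03 0.5825 z slope 0.0069 z@.11 0.0733
end [0.5875 0.1013 0.0945] (array([587.5, 101.4]), array([19.7, 46.1]), 85.9)
jaw [0.5831 0.0306 0.0942] (array([582.9,  30.3]), array([16. , 46.3]), 87.2)
[[274.1 181.6]
 [264.2 181.2]]
269 181
scene x slope 0.0458 x@.1012 0.5869 @.03 0.5837 z slope -0.0008 z@.11 0.0722
end [0.5868 0.1026 0.0927] (array([590.3, 101.9]), array([22.5, 51.7]), 85.9)
jaw [0.5817 0.0318 0.0927] (array([584.6,  30.7]), array([18.3, 49.4]), 85.7)
[[249.7 207.3]
 [240.4 210.3]]
245 208
```

View pics/c4.png

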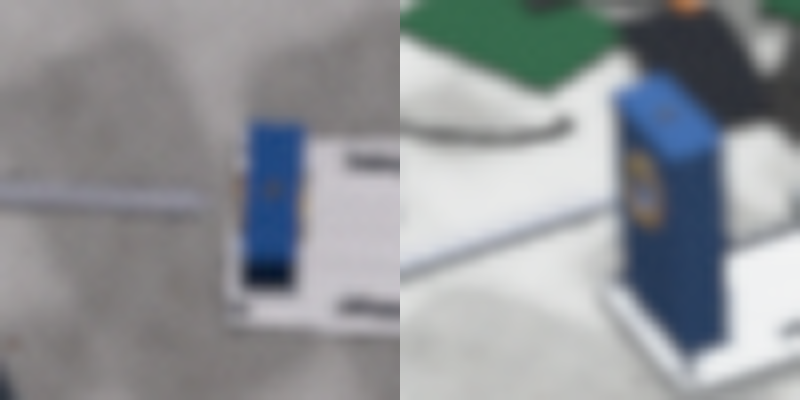

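The rod lines up with the brass collar in both views: top tip (200,198), block (275,195); scene rod end (610,205), collar centre (645,189). It is about 1 mm high. I'll drop it slightly and enter gently.

```bash
python3 -m pendant '[[0,0,0,0.07,0,0,0],[0,-0.15,0,0,0,0,0],[0,-0.15,0,0,0,0,0],[0,-0.15,0,0,0,0,0],[0,-0.15,0,0,0,0,0],[0,-0.15,0,0,0,0,0],[0,-0.1,0,0,0,0,0],[0,0,0,0,0,0,0]]'
python3 -c "
from h import *
print(monitor.sense()['moment'])"
```

```text
time: 11.9
eef_pos: [0.5979, 0.2806, 0.049]
tcp_rot: [0.728, 0.686, -0.0, -0.0]
contact_force: [0.9, 0.1, -0.9]
grip_width: 0.155
finger_force: 58.9
[ 0.12470086 -0.04342656 -0.02467751]
```

```bash
python3 -m pendant '[[0,-0.1,0,0,0,0,0],[0,-0.1,0,0,0,0,0],[0,-0.1,0,0,0,0,0],[0,-0.1,0,0,0,0,0],[0,-0.1,0,0,0,0,0],[0,-0.1,0,0,0,0,0],[0,0,0,0,0,0,0],[0,0,0,0,0,0,0]]'
python3 -c "
from h import *
print(monitor.sense()['moment'],monitor.sense()['eef_pos'])"
```

```text
time: 12.7
eef_pos: [0.5972, 0.2689, 0.049]
tcp_rot: [0.728, 0.686, 0.0, -0.0]
contact_force: [0.0, -0.2, -0.9]
grip_width: 0.153
finger_force: 58.9
[ 0.05896031 -0.00810201  0.06155025] [0.59720225 0.26890627 0.04895302]
```

```bash
python3 -m pendant '[[0,-0.15,0,0,0,0,0],[0,-0.2,0,0,0,0,0],[0,-0.2,0,0,0,0,0],[0,-0.2,0,0,0,0,0],[0,-0.2,0,0,0,0,0],[0,-0.2,0,0,0,0,0],[0,-0.15,0,0,0,0,0],[0,0,0,0,0,0,0]]'
python3 - <<'E'
from h import *
print(monitor.sense()['moment'])
al=np.ones((420,560),bool)
for n in ('top','scene'):
    d=cam(n); A=pts(d,al); save(d,n+'5.png')
    for r in ((.125,.22),(.055,.086)):
        L=box(0,A,(.572,.61),r,(.055,.085))
        if len(L)>6:
            f=np.polyfit(L[:,1],L[:,0],1); print(n,r,len(L),L.mean(0).round(4),f[0].round(4),L.min(0).round(4))
    w=proj(d,(.586,.075,.068))[0]; u,v=w.astype(int); a=cv2.imread(f'pics/{n}5.png')
    cv2.imwrite(f'pics/{n}5c.png',cv2.resize(a[v-30:v+30,u-30:u+30],(400,400),interpolation=cv2.INTER_CUBIC)); print(u,v)
cv2.imwrite('pics/c5.png',np.hstack([cv2.imread('pics/top5c.png'),cv2.imread('pics/scene5c.png')]))
E
```

```text
time: 13.5
eef_pos: [0.5957, 0.2425, 0.049]
tcp_rot: [0.728, 0.686, -0.0, 0.0]
contact_force: [0.6, -0.3, -1.1]
grip_width: 0.155
finger_force: 58.9
[-0.02845553 -0.07563271  0.08907066]
top (0.125, 0.22) 46 [0.5879 0.1405 0.0719] 0.059 [0.5835 0.1259 0.0666]
top (0.055, 0.086) 23 [0.5848 0.0784 0.0702] -0.0516 [0.581  0.0688 0.0642]
287 182
scene (0.125, 0.22) 135 [0.5896 0.172  0.0701] 0.05 [0.5826 0.1251 0.0628]
scene (0.055, 0.086) 12 [0.5848 0.0754 0.0692] -0.205 [0.5805 0.0695 0.0633]
262 203
```

View pics/c5.png

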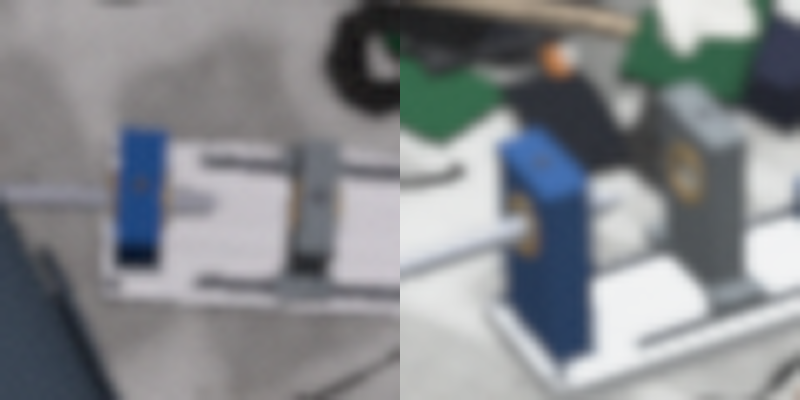

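The nose shows beyond the block at top crop (210,203), heading for the jaw collar at about (297,208). In the scene crop the rod passes through the blue block's brass collar (525,228). I'll continue.

```bash
python3 -m pendant '[[0,-0.15,0,0,0,0,0],[0,-0.2,0,0,0,0,0],[0,-0.2,0,0,0,0,0],[0,-0.2,0,0,0,0,0],[0,-0.2,0,0,0,0,0],[0,-0.15,0,0,0,0,0],[0,-0.1,0,0,0,0,0],[0,0,0,0,0,0,0]]'
python3 -m pendant '[[0,-0.1,0,0,0,0,0],[0,-0.1,0,0,0,0,0],[0,-0.1,0,0,0,0,0],[0,-0.1,0,0,0,0,0],[0,-0.1,0,0,0,0,0],[0,0,0,0,0,0,0],[0,0,0,0,0,0,0],[0,0,0,0,0,0,0]]'
python3 -c "
from h import *
print(monitor.sense()['moment'])"
```

```text
time: 14.4
eef_pos: [0.5942, 0.2186, 0.049]
tcp_rot: [0.728, 0.686, -0.0, 0.0]
contact_force: [0.7, -0.7, -0.8]
grip_width: 0.15
finger_force: 59.0
time: 15.2
eef_pos: [0.5936, 0.2088, 0.0489]
tcp_rot: [0.728, 0.686, -0.0, 0.0]
contact_force: [2.2, -1.1, -0.5]
grip_width: 0.152
finger_force: 59.1
[-0.27349693 -0.34879004  0.18327472]
```

```bash
python3 -m pendant '[[0,-0.1,0,0,0,0,0],[0,-0.1,0,0,0,0,0],[0,-0.1,0,0,0,0,0],[0,-0.1,0,0,0,0,0],[0,0,0,0,0,0,0],[0,0,0,0,0,0,0],[0,0,0,0,0,0,0],[0,0,0,0,0,0,0]]'
python3 - <<'E'
from h import *
print(monitor.sense()['moment'])
d=cam('top'); A=pts(d,np.ones((420,560),bool))
V=box(0,A,(.55,.63),(.01,.06),(.085,.11)); print('jaw',V.mean(0).round(4),rect(V))
E
```

```text
time: 16.0
eef_pos: [0.5931, 0.2008, 0.0489]
tcp_rot: [0.728, 0.686, -0.0, 0.0]
contact_force: [1.8, -2.3, -1.8]
grip_width: 0.151
finger_force: 59.2
[-0.36621205 -0.42659839  0.22499959]
jaw [0.5827 0.0306 0.0948] (array([582.8,  30.4]), array([16.3, 47.9]), 85.1)
```

```bash
python3 -m pendant '[[0,-0.1,0,0,0,0,0],[0,-0.1,0,0,0,0,0],[0,-0.1,0,0,0,0,0],[0,-0.1,0,0,0,0,0],[0,-0.1,0,0,0,0,0],[0,0,0,0,0,0,0],[0,0,0,0,0,0,0],[0,0,0,0,0,0,0]]'
python3 -c "
from h import *
print(monitor.sense()['moment'])"
```

```text
time: 16.85
eef_pos: [0.5926, 0.1908, 0.0489]
tcp_rot: [0.728, 0.686, -0.0, 0.0]
contact_force: [2.6, -0.6, 0.4]
grip_width: 0.151
finger_force: 59.3
[-0.20483621 -0.54292367  0.2696384 ]
```

```bash
python3 -m pendant '[[0,-0.1,0,0,0,0,0],[0,-0.1,0,0,0,0,0],[0,-0.1,0,0,0,0,0],[0,-0.1,0,0,0,0,0],[0,-0.1,0,0,0,0,0],[0,0,0,0,0,0,0],[0,0,0,0,0,0,0],[0,0,0,0,0,0,0]]'
python3 - <<'E'
from h import *
print(monitor.sense()['moment'])
al=np.ones((420,560),bool)
for n in ('top','scene'):
    d=cam(n); A=pts(d,al); save(d,n+'6.png')
    V=box(0,A,(.55,.63),(.01,.06),(.085,.11)); print('jaw',V.mean(0).round(4),rect(V))
    L=box(0,A,(.565,.6),(-.02,.0195),(.055,.085)); print('nose',len(L),L.mean(0).round(4),L.min(0).round(4))
    w=proj(d,(.586,.06,.068))[0]; u,v=w.astype(int); a=cv2.imread(f'pics/{n}6.png')
    cv2.imwrite(f'pics/{n}6c.png',cv2.resize(a[v-35:v+35,u-35:u+35],(400,400),interpolation=cv2.INTER_CUBIC))
cv2.imwrite('pics/c6.png',np.hstack([cv2.imread('pics/top6c.png'),cv2.imread('pics/scene6c.png')]))
E
```

```text
time: 17.65
eef_pos: [0.592, 0.1808, 0.0489]
tcp_rot: [0.728, 0.686, -0.0, 0.0]
contact_force: [4.0, 0.8, 1.4]
grip_width: 0.156
finger_force: 59.4
[-0.19705562 -0.77191511  0.30424557]
jaw [0.5834 0.0307 0.0944] (array([583.6,  31.3]), array([17.5, 46.5]), 83.1)
nose 11 [0.5822 0.0139 0.0722] [0.5796 0.0095 0.0702]
jaw [0.5815 0.032  0.0928] (array([584.1,  30.4]), array([18.2, 50. ]), 86.6)
nose 2 [0.5828 0.0085 0.07  ] [0.5818 0.0078 0.0691]
```

View pics/c6.png

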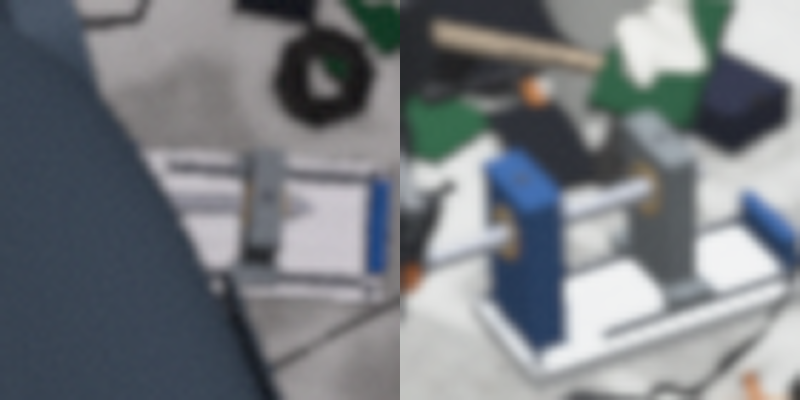

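The nose sticks out beyond the jaw at top crop (310,207), about 15 mm. The scene view shows the rod straight through both collars (508,240) and (648,190), and the jaw hasn't moved. I'll ease the small side load and check.

```bash
python3 -m pendant '[[0,-0.05,0.02,0,0,0,0],[0,0,0,0,0,0,0],[0,0,0,0,0,0,0],[0,0,0,0,0,0,0],[0,0,0,0,0,0,0],[0,0,0,0,0,0,0],[0,0,0,0,0,0,0],[0,0,0,0,0,0,0]]'
python3 -c "
from h import *
s=monitor.sense();print(s['moment'],np.abs(s['joint_velocities']).max())"
```

```text
time: 18.55
eef_pos: [0.5922, 0.1802, 0.0489]
tcp_rot: [0.728, 0.686, 0.0, -0.0]
contact_force: [2.1, 2.3, -0.1]
grip_width: 0.151
finger_force: 59.2
[ 0.27061367 -0.40655076  0.19244233] 0.002211394055974867
```

Loads are low and everything is still, so I'm handing in.

```bash
python3 -c "
from workcell import robot
print(robot.sign_off())"
```

```text
the job is handed in; nothing more can be done
None
```

The rod is held still through both bores with about 15 mm of nose beyond the jaw by camera; the jaw showed no movement, tool forces stayed low, and the job was handed in at about 18.6 s with no verdict returned.

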